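# Catch the brass plugs from the feeder chute

## Robot

A 7-joint arm with a two-finger parallel gripper is mounted at the origin on the work surface. World frame = base frame: x ahead of the robot, y to its left, z up, the work surface at z = 0. Lengths are in m, angles in rad, forces in N, time in s.
With the tool pointing down it reaches from about 0.4 to 0.85 m from the base axis. Payload 10.4 kg.
Tool frame: the origin (TCP) lies between the finger pads; the fingertips stand ahead of it and the grasp point (between the pads) lies 6 mm ahead of it (finger_overhang is the z of the fingertips in the tool frame, in m); z points along the fingers, y is the direction in which the jaws open and shut (so a half turn about z gives the same grasp; the last joint's range is limited). The gripper opens to 85 mm and grips with 20 to 120 N. Pads are 22 mm wide; open, the fingers measure 114 mm over their backs; the gripper's body (76 mm by 85 mm) begins 54 mm behind the grasp point. The pads swing forward as they close: fully open they stand 13 mm farther back than shut.
Start: joints at [1.272, 0.332, -0.065, 1.46, 0.022, 1.35, -0.088], TCP at [0.17, -0.601, 0.256] pointing down, gripper open.
Joint ranges: [-2.6, 2.6], [-0.5, 2.12], [-1.47, 1.34], [0.16, 2.42], [-1.27, 4.41], [0.06, 2.06], [-2.6, 2.6]. Speed limits (rad/s): [2.22, 2.22, 2.79, 2.79, 3.14, 3.14, 3.14].

## Interface

Orientations are given as a unit quaternion [x, y, z, w].
In Python, from workcell import * gives the robot as it stands.
- The arm moves only by the shell command python3 -m creep 'ROWS' [FORCE]. ROWS is JSON, a list of rows, each a list of 7 numbers: the turn, a rotation vector about the tool's x, y, z in rad, then the shift along the tool's x, y, z in mm, then the closure in counts, from 0 (fully open) to 255 (shut). In form: [[wx, wy, wz, dx, dy, dz, claw], ...]. A call has 1 to 8 rows; each row shifts and turns the commanded pose from where the row before left it, along the tool's axes as they then stand; what a row does not reach is not made up. A row lasts 1/10 s, in which the tool goes at most 50 mm and 8.59 degrees, less where a joint would pass 70% of its speed; a pose out of reach is approached as far as the arm can. A call is refused whole if a number of a shift passes 50 or a number of a turn 0.15, either way. A call with a gripper value outside its range is refused whole. The fingers move at their own pace and stop on an object; FORCE is the grip in N (left out, the last holds). Time passes only in rows, so rows that do not move let the fingers close. It gives the time, the measured TCP pose, the force and the opening at its end, in the units of the state.
- get_obs(): the state, without advancing time (a new reading comes with each control period).
- camera(name): name is "scene" or "top" or "wrist"; returns (picture, depth): 384x512x3 uint8, blue, green, red; 384x512 float32, m along the optical axis (not along the pixel's ray), 0 where there is no reading.
- camera_model(name): a dict with "camera_matrix" (3x3 intrinsics, pixels), "k1" (the pictures are not rectified: a ray, as slopes to the right and down, at radius r is drawn at 1 + k1 r^2 times it, then the intrinsics apply), "R" (3x3) and "t" (3): a world point X has camera coordinates R X + t; the wrist camera has in their place "mount" (4x4, takes a point from camera to tool coordinates, whose origin is the TCP and whose axes are the flange's). Camera axes: x right, y down, z forward; pixel columns grow to the right and rows downward; lengths in m; the calibration is good to about 2 mm. A picture is of the moment at which its call begins: read the wrist's pose just before it. camera_model takes no time and is no camera call.
- hand_in(): hands the job in, once; it reports no verdict.
The state is a dict: "clock": time; "joint_pos": joint angles; "joint_velocities": joint speeds; "tau": joint torques, N m; "position": TCP position; "ee_rot": TCP orientation; "ft_force": force on the tool from outside, world axes, zero at the start; "torque": the same for the moment, N m; "grip_width": opening from 0.0 (shut) to 1.0 (fully open).
Only numpy, scipy, OpenCV 4.12 (cv2) and the standard library are available. Lean on these libraries where they do the work, as an engineer would, in place of code of your own. Each camera call takes 0.05 s, during which the arm holds its last target.

## Task

Pick up the blue catch pan by its handle and hold it in the air under the lip of the plug feeder's sloping chute, pushing the pan's far wall against the orange bar below the lip: the bar opens the gate. Keep the pan there until both brass plugs have slid into it, then draw it back out and stand it upright on the free bench top, with both plugs still in it, and let go.

Things in the scene. Friction and masses are not known exactly. Their poses are not given: they have to be found in the camera images.
- blue_pan: blue plastic tray, 130 (x) by 90 (y) by 50 mm outside, walls and floor 4 mm, 140 g. Origin: centre of its underside, z up. Handle: an upright plate on its -x end, towards the robot, x = -65 to -118 mm, 14 mm thick along y, 12 to 55 mm above the underside; grip it at x = -95 mm, 40 mm up, fingers closing along y. Red and grey pans of the same shape stand in the same row.
- feeder: fixed metal chute on a grey stand, 34 mm wide inside, open on top, sloping 30 degrees down towards the robot. Origin: on the bench below the middle of its lip (low end); x level, uphill, away from the robot; z up. Lip: top edge at z = 170 mm, underside 166. Orange gate 30 mm uphill in a frame 265 mm high (x = -35 to 35 mm). Stand beyond x = 70 mm; below the lip only the push bar.
- bar_face (a point): centre of the front (-x) face of the orange push bar: 110 mm wide, z = 100 to 145 mm, face at feeder x = 5 mm. Pushed along feeder x it slides 25 mm on a spring (2 to 5 N), lifting the gate; a plug passes from 18 mm. Let go, it shuts. A level pan with its underside at z = 90 mm passes under the lip and pushes it with its far wall. Plugs slide out in a second, landing up to 60 mm on the -x side of the lip.
- plug_a: brass hex plug, 40 g: head 26 mm across flats, 13 mm high, with a round stub 18 mm across and 9 mm long on top. Origin: centre of the head's underside, z through the stub. Starts lying on the chute, first behind the gate.
- plug_b: brass hex plug, 40 g: head 26 mm across flats, 13 mm high, with a round stub 18 mm across and 9 mm long on top. Origin: centre of the head's underside, z through the stub. Starts lying on the chute, behind plug_a.

How it is judged:
On the way, in this order (a step that is already met when the one before it is completed fails the run):
1. the blue pan is held in the gripper, more than 40 mm above the bench, with no plug in it yet (contact force between the fingers and blue_pan above 0.3 N and height (world z) of blue_pan above 0.04 m and height (world z) of each of plug_a, plug_b above 0.165 m), for 0.2 s.
2. both plugs have come to lie in the blue pan while it is held more than 40 mm above the bench (contact force between the fingers and blue_pan above 0.3 N and height (world z) of blue_pan above 0.04 m and x of plug_a in the frame of blue_pan between -0.062 and 0.062 m and y of plug_a in the frame of blue_pan between -0.042 and 0.042 m and z of plug_a in the frame of blue_pan between -0.002 and 0.05 m and x of plug_b in the frame of blue_pan between -0.062 and 0.062 m and y of plug_b in the frame of blue_pan between -0.042 and 0.042 m and z of plug_b in the frame of blue_pan between -0.002 and 0.05 m), for 0.3 s.
At the end, for the whole second after the job is handed in: the blue pan stands on the bench top (underside within 6 mm of it), upright to 6 degrees, at rest and released, with both plugs inside its walls (height (world z) of blue_pan between -0.003 and 0.006 m and angle between blue_pan's own z axis and vertical below 0.1 rad and linear speed of blue_pan below 0.02 m/s and contact force between the fingers and blue_pan below 0.1 N and x of plug_a in the frame of blue_pan between -0.062 and 0.062 m and y of plug_a in the frame of blue_pan between -0.042 and 0.042 m and z of plug_a in the frame of blue_pan between -0.002 and 0.05 m and x of plug_b in the frame of blue_pan between -0.062 and 0.062 m and y of plug_b in the frame of blue_pan between -0.042 and 0.042 m and z of plug_b in the frame of blue_pan between -0.002 and 0.05 m); the robot touches nothing.
It also fails if it takes over 64 s, if anything falls off the work surface, if the arm or the gripper's body presses on something with over 40 N, if the wrist force passes 120 N, or if a joint passes its speed limit or range.

## Working session

There is one attempt and no reset: what is moved stays moved. The work goes in short steps, Python scripts to look and compute and a shell command to move; the robot and the scene stay as the last step left them, time stands still between calls to the robot, and variables do not carry over. Pictures are saved under pics/ and viewed, and the job is handed in when it is done.

```bash
mkdir -p pics; ls; python3 - <<'E'
from workcell import *
import cv2,numpy as np
o=get_obs();print(o)
for n in ["scene","top"]:
    p,d=camera(n);cv2.imwrite(f"pics/{n}0.png",p);np.save(f"pics/{n}0.npy",d)
    print(n,camera_model(n),d.min(),d.max())
print(camera_model("wrist"))
E
```

```text
pics
{'clock': 0.0, 'joint_pos': array([ 1.27240002,  0.33288521, -0.06471581,  1.46097381,  0.02159351,
        1.34985416, -0.08849181]), 'joint_velocities': array([ 1.90680644e-03, -5.81510816e-04,  1.52894051e-03,  6.00876191e-06,
       -1.22526495e-03, -9.83199476e-04,  5.57616011e-04]), 'tau': array([-7.93473737e-04, -6.25442076e+01,  4.85861942e-02, -3.91599941e+01,
        1.62525015e-02,  9.96464136e-03,  4.07384300e-05]), 'position': array([ 0.17011079, -0.60105086,  0.25549209]), 'ee_rot': array([ 9.90503874e-01,  1.37482975e-01, -1.24527435e-04, -7.01643187e-04]), 'ft_force': array([-0.20654012,  0.58496816,  0.76621951]), 'torque': array([ 0.01846624, -0.05036603, -0.03943077]), 'grip_width': 0.9963309125727698}
scene {'camera_matrix': array([[383.64892415,   0.        , 259.63444948],
       [  0.        , 383.64892415, 193.39227073],
       [  0.        ,   0.        ,   1.        ]]), 'k1': -0.021331029516726628, 'R': array([[-0.58198153,  0.81319441, -0.00351509],
       [ 0.5886865 ,  0.41831726, -0.69170722],
       [-0.56102202, -0.40463011, -0.72216949]]), 't': 
[... 337 characters left out ...]
23,  0.00707927, -0.09444166],
       [ 0.09461228,  0.02984218, -0.99506681]]), 't': array([-0.05142387,  0.61082751,  1.04577775])} 0.0 1.9761088
{'camera_matrix': array([[319.07985876,   0.        , 255.09168089],
       [  0.        , 319.07985876, 190.78620524],
       [  0.        ,   0.        ,   1.        ]]), 'k1': -0.042710974289390614, 'mount': array([[ 4.15663750e-04, -9.47531153e-01, -3.19663167e-01,
         8.26260974e-02],
       [ 9.99999847e-01,  2.77584490e-04,  4.77514303e-04,
        -9.14227035e-04],
       [-3.63726141e-04, -3.19663317e-01,  9.47531124e-01,
        -1.17078751e-01],
       [ 0.00000000e+00,  0.00000000e+00,  0.00000000e+00,
         1.00000000e+00]])}
```

View pics/scene0.png

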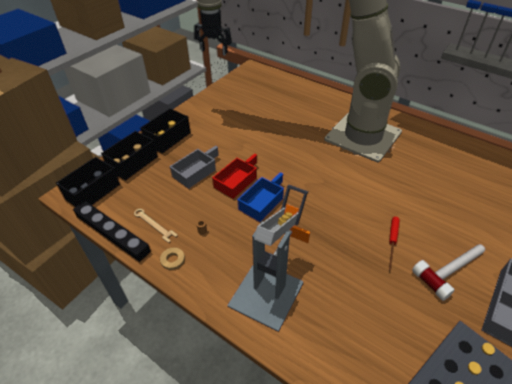

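View pics/top0.png

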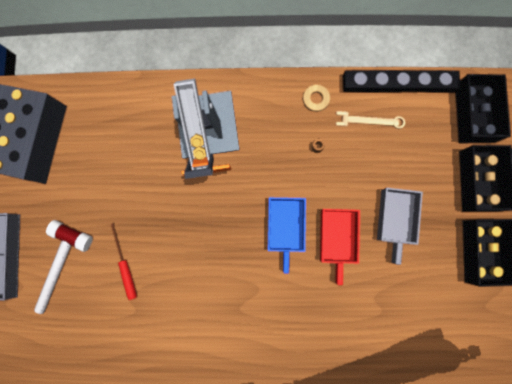

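The scene view shows the blue pan between the red pan and the feeder. In the top view the blue pan is at about (286,222) with its handle at (286,262) towards the robot. The feeder lip is near (197,172), the orange bar's end at (222,168) and both plugs at (198,147). Next I measure these positions.

```bash
cat > h.py <<'E'
from workcell import *
import cv2,numpy as np
from scipy.spatial.transform import Rotation as Ro
def wpts(name,d,uv,obs=None,z=None):
    """pixels -> world; by depth, or on plane z"""
    m=camera_model(name);K=m["camera_matrix"];k=np.array([m["k1"],0,0,0,0.])
    uv=np.asarray(uv,float).reshape(-1,1,2)
    n=cv2.undistortPoints(uv,K,k).reshape(-1,2)
    ray=np.c_[n,np.ones(len(n))]
    if "R" in m: R=np.array(m["R"]).T; c=-R@m["t"]
    else:
        M=np.array(m["mount"]);Rt=Ro.from_quat(obs["ee_rot"]).as_matrix()
        R=Rt@M[:3,:3]; c=Rt@M[:3,3]+obs["position"]
    w=ray@R.T
    if z is not None: s=(z-c[2])/w[:,2]
    else:
        p=uv.reshape(-1,2).round().astype(int); s=d[p[:,1],p[:,0]]
    return c+w*s[:,None]
def mask(p,lo,hi):
    h=cv2.cvtColor(p,cv2.COLOR_BGR2HSV);return cv2.inRange(h,np.array(lo),np.array(hi))
def cloud(name,p,d,lo,hi,obs=None):
    m=mask(p,lo,hi)&((d>0).astype(np.uint8)*255)
    v,u=np.nonzero(m);return np.c_[u,v],wpts(name,d,np.c_[u,v],obs)
BLUE=((105,120,60),(130,255,255)); OR=((5,180,120),(18,255,255))
E
python3 - <<'E'
from h import *
for n in ["top","scene"]:
    p=cv2.imread(f"pics/{n}0.png");d=np.load(f"pics/{n}0.npy")
    uv,w=cloud(n,p,d,*BLUE)
    s=(w[:,0]>.3)&(w[:,0]<.8)&(abs(w[:,1])<.4)&(w[:,2]>-.02)&(w[:,2]<.1); w=w[s];uv=uv[s]
    print(n,"blue",len(w),w.min(0),w.max(0),np.percentile(w[:,2],[5,50,95]))
    body=w[w[:,2]>.0]
    r=cv2.minAreaRect((body[:,:2]*1000).astype(np.float32));print(r)
    # rim
    rim=w[w[:,2]>.043]
    r=cv2.minAreaRect((rim[:,:2]*1000).astype(np.float32));print("rim",r,len(rim))
    uv,w=cloud(n,p,d,*OR)
    s=(w[:,0]>.4)&(w[:,0]<.95)&(abs(w[:,1])<.5)&(w[:,2]>.02)
    w=w[s];uv=uv[s]
    print("orange",len(w));
    for i in range(0,len(w),max(1,len(w)//25)): print(uv[i],w[i].round(3))
E
```

```text
top blue 2064 [ 0.41577295 -0.16677058 -0.00331288] [ 0.59454088 -0.07539183  0.06115595] [0.00222003 0.00592447 0.05409314]
((505.584228515625, -119.08734893798828), (89.67495727539062, 179.72454833984375), 87.94308471679688)
rim ((505.5670166015625, -119.5669937133789), (88.71504974365234, 179.72454833984375), 87.94308471679688) 363
orange 151
[204 158] [0.67  0.059 0.192]
[201 159] [0.667 0.064 0.199]
[194 160] [0.664 0.079 0.201]
[200 160] [0.664 0.066 0.202]
[206 160] [0.663 0.053 0.206]
[199 161] [0.661 0.067 0.208]
[205 161] [0.66  0.054 0.212]
[197 162] [0.658 0.071 0.211]
[203 162] [0.657 0.057 0.215]
[195 163] [0.656 0.075 0.213]
[201 163] [0.655 0.061 0.219]
[207 163] [0.655 0.049 0.217]
[198 164] [0.652 0.067 0.22 ]
[204 164] [0.653 0.055 0.216]
[195 165] [0.651 0.074 0.217]
[223 165] [0.662 0.023 0.146]
[229 165] [0.662 0.01  0.143]
[219 166] [0.66  0.033 0.141]
[214 167] [0.658 0.044 0.143]
[229 167] [0.658 0.01  0.142]
[222 168] [0.655 0.026 0.146]
[228 168] [0.657 0.013 0.134]
[216 169] [0.653 0.039 0.144]
[222 169] [0.654 0.027 0.134]
[182 171] [0.649 0.116 0.145]
[1
[... 547 characters left out ...]
 0.049]
[213 176] [ 0.559 -0.296  0.049]
[286 206] [0.66  0.052 0.215]
[292 206] [0.652 0.065 0.216]
[291 207] [0.658 0.066 0.218]
[288 208] [0.662 0.06  0.214]
[294 208] [0.655 0.073 0.216]
[288 209] [0.662 0.06  0.211]
[294 209] [0.656 0.074 0.214]
[286 210] [0.663 0.055 0.204]
[292 210] [0.658 0.07  0.209]
[285 211] [0.667 0.054 0.203]
[291 211] [0.662 0.069 0.209]
[285 212] [0.668 0.055 0.202]
[291 212] [0.663 0.07  0.206]
[290 213] [0.67  0.071 0.21 ]
[293 214] [0.664 0.076 0.204]
[295 227] [0.655 0.081 0.146]
[297 228] [0.653 0.086 0.144]
[299 229] [0.653 0.093 0.144]
[302 230] [0.651 0.101 0.144]
[304 231] [0.652 0.107 0.145]
[306 232] [0.651 0.113 0.144]
[308 233] [0.651 0.119 0.144]
```

```bash
python3 - <<'E'
from h import *
p=cv2.imread("pics/top0.png");s=cv2.imread("pics/scene0.png")
a=cv2.resize(p[70:190,150:260],None,fx=5,fy=5,interpolation=2)[:600]
cv2.imwrite("pics/ca.png",a)
b=cv2.resize(s[160:335,200:330],None,fx=3.4,fy=3.4,interpolation=2)[:600]
cv2.imwrite("pics/cb.png",b)
E
```

```text
(no output)
```

View pics/ca.png

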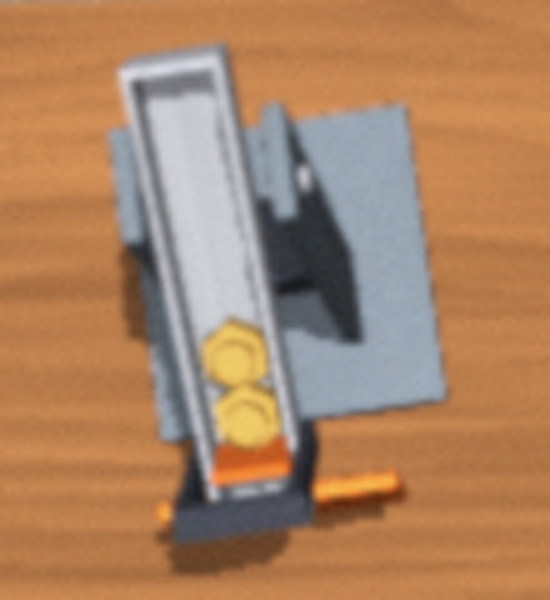

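View pics/cb.png

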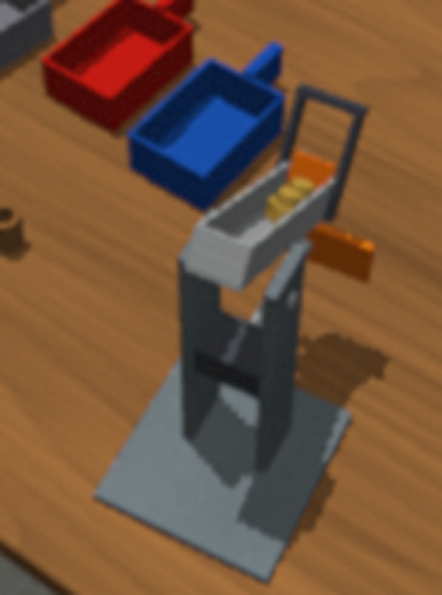

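```bash
python3 - <<'E'
from h import *
P={};
for n in ["top","scene"]:
    p=cv2.imread(f"pics/{n}0.png");d=np.load(f"pics/{n}0.npy")
    uv,w=cloud(n,p,d,(3,150,80),(20,255,255))
    b=w[(w[:,0]>.62)&(w[:,0]<.7)&(w[:,1]>-.02)&(w[:,1]<.15)&(w[:,2]>.08)&(w[:,2]<.155)]
    print(n,"bar",len(b),b.min(0).round(4),b.max(0).round(4))
    t=b[b[:,2]>.138]; l=np.polyfit(t[:,1],t[:,0],1);print("bar slope",l,np.degrees(np.arctan(-l[0])),"res",np.std(t[:,0]-np.polyval(l,t[:,1])))
    r=cv2.minAreaRect((b[:,:2]*1000).astype(np.float32));print(r)
    a=(b-[.653,.065,0])@np.array([[np.cos(.07),np.sin(.07),0]]).T
    print(np.c_[b,a*1000][np.argsort(a[:,0])][:12].round(3))
    # plugs
    uv,w=cloud(n,p,d,(18,100,100),(32,255,255))
    g=w[(w[:,0]>.62)&(w[:,0]<.78)&(w[:,1]>.0)&(w[:,1]<.15)&(w[:,2]>.15)&(w[:,2]<.3)]
    print("plugs",len(g),g.mean(0),g.min(0),g.max(0))
    # all chute points
    v,u=np.nonzero(d>0);w=wpts(n,d,np.c_[u,v])
    c=w[(w[:,0]>.62)&(w[:,0]<.95)&(w[:,1]>.0)&(w[:,1]<.18)&(w[:,2]>.15)&(w[:,2]<.4)]
    x0=np.arange(.68,.86,.02)
    for x in x0:
        q=c[abs(c[:,0]-x)<.006]
        if len(q): print(round(x,3),q[:,1].min().round(4),q[:,1].max().round(4),((q[:,1].min()+q[:,1].max())/2).round(4),q[:,2].max().round(3),q[:,2].min().round(3))
    # handle
    uv,w=cloud(n,p,d,*BLUE)
    h=w[(w[:,0]<.455)&(w[:,0]>.4)&(abs(w[:,1])<.2)&(w[:,2]>.045)]
    print("handle",h.mean(0),h.min(0),h.max(0))
    h=w[(w[:,0]<.462)&(w[:,0]>.4)&(abs(w[:,1])<.2)&(w[:,2]>.045)]
    l=np.polyfit(h[:,0],h[:,1],1);print("handle yaw",np.degrees(np.arctan(l[0])),np.polyval(l,.44))
E
```

```text
top bar 126 [0.6423 0.0092 0.1015] [0.6641 0.1188 0.1498]
bar slope [-0.13318973  0.66144508] 7.586558955539555 res 0.0024899743726412896
((652.6881103515625, 64.13456726074219), (8.26855182647705, 110.41281127929688), 8.265728950500488)
[[ 0.642  0.114  0.145 -7.265]
 [ 0.643  0.117  0.142 -6.613]
 [ 0.643  0.118  0.126 -6.609]
 [ 0.645  0.114  0.145 -5.024]
 [ 0.645  0.117  0.143 -4.447]
 [ 0.645  0.119  0.144 -4.429]
 [ 0.646  0.116  0.148 -2.981]
 [ 0.647  0.114  0.146 -2.774]
 [ 0.651  0.051  0.11  -2.653]
 [ 0.652  0.038  0.134 -2.601]
 [ 0.652  0.047  0.106 -2.544]
 [ 0.652  0.044  0.105 -2.519]]
plugs 258 [0.69020186 0.06799589 0.21647091] [0.66681153 0.05510144 0.19890172] [0.71654669 0.08295678 0.23382917]
0.68 0.0412 0.0893 0.0652 0.228 0.187
0.7 0.0497 0.0914 0.0705 0.242 0.194
0.72 0.0526 0.0952 0.0739 0.252 0.206
0.74 0.0553 0.1147 0.085 0.265 0.166
0.76 0.0412 0.1139 0.0775 0.276 0.151
0.78 0.0404 0.1187 0.0795 0.288 0.158
0.8 0.0467 0.105 0.0759 0.298 0.162
0.82 0.0657 0.1051 0.0854 0.278 0.268
handle [ 0.43454912 -0.11819463  0.05571155] [ 0.41577295 -0.12370167  0.0
[... 588 characters left out ...]
648  0.108  0.146 -1.867]
 [ 0.65   0.094  0.145 -1.23 ]
 [ 0.648  0.121  0.134 -1.184]
 [ 0.648  0.121  0.104 -0.747]]
plugs 91 [0.6994186  0.07193483 0.22008052] [0.67002911 0.05264862 0.19759255] [0.71875398 0.08075707 0.22993937]
0.68 0.0507 0.0947 0.0727 0.225 0.185
0.7 0.0534 0.0941 0.0737 0.239 0.201
0.72 0.0565 0.0973 0.0769 0.249 0.21
0.74 0.0582 0.1 0.0791 0.261 0.221
0.76 0.0444 0.1235 0.084 0.272 0.15
0.78 0.0554 0.1237 0.0896 0.284 0.152
0.8 0.0504 0.1239 0.0872 0.295 0.15
0.82 0.0699 0.1091 0.0895 0.285 0.265
handle [ 0.43684194 -0.11339454  0.0535203 ] [ 0.41912509 -0.12192255  0.04521005] [ 0.45468592 -0.10716518  0.06038527]
handle yaw 1.1190234186880164 -0.11340416615620227
```

```bash
python3 -m creep '[[0,0,0,32,-32,0,0],[0,0,0,33,-33,0,0],[0,0,0,33,-33,0,0],[0,0,0,33,-33,0,0],[0,0,0,33,-33,0,0],[0,0,0,33,-33,0,0],[0,0,0,33,-33,0,0],[0,0,0,33,-33,0,0]]' 40
python3 -m creep '[[0,0,0,33,-33,0,0],[0,0,0,33,-33,0,0],[0,0,0,33,-33,0,0],[0,0,0,30,-30,0,0],[0,0,-0.15,0,0,0,0],[0,0,-0.15,0,0,0,0],[0,0,-0.15,0,0,0,0],[0,0,-0.15,0,0,0,0]]'
python3 -m creep '[[0,0,-0.15,0,0,0,0],[0,0,-0.15,0,0,0,0],[0,0,-0.15,0,0,0,0],[0,0,-0.15,0,0,0,0],[0,0,-0.15,0,0,0,0],[0,0,-0.15,0,0,0,0],[0,0,-0.15,0,0,0,0],[0,0,-0.15,0,0,0,0]]'
python3 -m creep '[[0,0,-0.15,0,0,10,0],[0,0,-0.15,0,0,10,0],[0,0,-0.15,0,0,10,0],[0,0,-0.15,0,0,10,0],[0,0,-0.15,0,0,10,0],[0,0,-0.15,0,0,10,0],[0,0,0,0,0,0,0],[0,0,0,0,0,0,0]]'
python3 - <<'E'
from h import *
o=get_obs();print(o["clock"],o["position"],o["joint_pos"],Ro.from_quat(o["ee_rot"]).as_matrix().round(3))
p,d=camera("wrist");cv2.imwrite("pics/w1.png",p);np.save("pics/w1.npy",d)
E
```

```text
clock: 0.9
position: [0.3521, -0.2748, 0.2562]
ee_rot: [0.991, 0.137, -0.0, 0.0]
ft_force: [0.5, -0.6, -0.0]
grip_width: 1.0
clock: 1.7
position: [0.4405, -0.1173, 0.256]
ee_rot: [0.904, 0.427, -0.0, -0.0]
ft_force: [0.2, 0.3, 0.6]
grip_width: 1.002
clock: 2.5
position: [0.4404, -0.1174, 0.256]
ee_rot: [0.505, 0.863, -0.0, -0.0]
ft_force: [0.5, 0.3, -0.8]
grip_width: 1.0
clock: 3.3
position: [0.4405, -0.1174, 0.1964]
ee_rot: [0.085, 0.996, 0.0, -0.0]
ft_force: [0.9, 0.0, -0.0]
grip_width: 1.001
3.3 [ 0.4405476  -0.11742511  0.19638304] [ 0.72650398  0.03790487 -0.57055393  1.94047049  0.02214702  1.16969447
  1.54809672] [[-0.986  0.169 -0.   ]
 [ 0.169  0.986  0.   ]
 [ 0.     0.    -1.   ]]
```

View pics/w1.png

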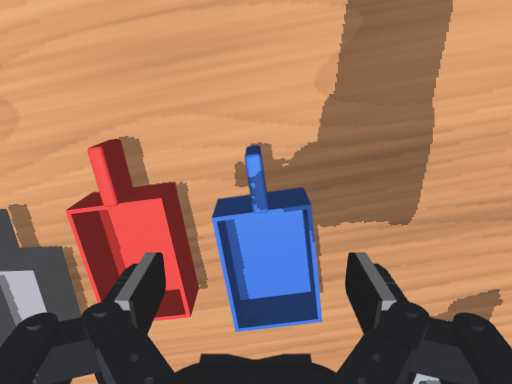

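```bash
python3 - <<'E'
from h import *
o=get_obs()
p=cv2.imread("pics/w1.png");d=np.load("pics/w1.npy")
uv,w=cloud("wrist",p,d,*BLUE,obs=o)
print(len(w),w.min(0),w.max(0))
h=w[(w[:,2]>.045)&(w[:,2]<.07)&(w[:,0]<.462)]
l=np.polyfit(h[:,0],h[:,1],1);print("handle",len(h),h.min(0),h.max(0),np.degrees(np.arctan(l[0])),np.polyval(l,.44))
for x in (.425,.435,.445,.455):
    q=h[abs(h[:,0]-x)<.004]; 
    if len(q): print(x,q[:,1].min(),q[:,1].max())
r=w[(w[:,2]>.043)&(w[:,0]>.468)&(w[:,0]<.485)]
if len(r): print("near wall",r.min(0),r.max(0))
E
```

```text
13175 [ 0.41354954 -0.1635984  -0.00097009] [ 0.59773986 -0.0665374   0.05682842]
handle 884 [ 0.41354954 -0.12240292  0.04542893] [ 0.46199171 -0.10809993  0.05682842] -0.975387677287207 -0.11503700205736452
0.425 -0.12156635405570188 -0.10824891032203339
0.435 -0.1216194754112982 -0.10841141777739449
0.445 -0.12186266206697285 -0.1087125391510802
0.455 -0.12240291755027567 -0.10840346847012206
near wall [ 0.46800719 -0.16079929  0.04331886] [ 0.48498328 -0.07182792  0.05177043]
```

```bash
python3 -c "
import workcell;print([n for n in dir(workcell) if n[0]!='_']);print(getattr(workcell,'finger_overhang',None))"
python3 -m creep '[[0,0,-0.145,0,0,0,60],[0,0,0,3.5,2.4,25,90],[0,0,0,0,0,25,90],[0,0,0,0,0,25,90],[0,0,0,0,0,25,90],[0,0,0,0,0,25,90],[0,0,0,0,0,0,90],[0,0,0,0,0,0,90]]'
python3 - <<'E'
from h import *
o=get_obs();print(o["position"],o["ft_force"],Ro.from_quat(o["ee_rot"]).as_matrix().round(3)[0])
p,d=camera("wrist");cv2.imwrite("pics/w2.png",p)
E
```

```text
['MotionError', 'camera', 'camera_model', 'finger_overhang', 'get_obs', 'hand_in']
0.025
clock: 4.15
position: [0.4376, -0.115, 0.0721]
ee_rot: [0.011, 1.0, 0.0, 0.0]
ft_force: [1.8, -0.4, 0.8]
grip_width: 0.651
[ 0.43756202 -0.11497494  0.07208624] [ 1.84712795 -0.44968404  0.77701921] [-1.     0.022  0.   ]
```

View pics/w2.png

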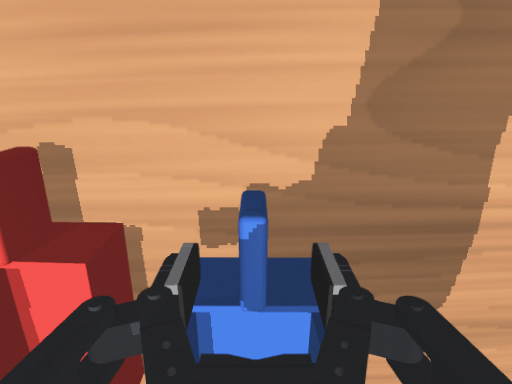

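The handle, at column 253, is centred between the pads (columns 185 and 325), and the red pan is clear. I go down the last 26 mm and close.

```bash
python3 -m creep '[[0,0,0,0,0,13,90],[0,0,0,0,0,13,90],[0,0,0,0,0,0,90],[0,0,0,0,0,0,255],[0,0,0,0,0,0,255],[0,0,0,0,0,0,255],[0,0,0,0,0,0,255],[0,0,0,0,0,0,255]]' 60
python3 -m creep '[[0,0,0,0,0,0,255],[0,0,0,0,0,-5,255],[0,0,0,0,0,-10,255],[0,0,0,0,0,-15,255],[0,0,0,0,0,-15,255],[0,0,0,0,0,-10,255],[0,0,0,0,0,-5,255],[0,0,0,0,0,0,255]]'
python3 - <<'E'
from h import *
o=get_obs();print(o["position"],o["ft_force"],o["torque"],o["joint_pos"])
for n in ["scene"]:
  p,d=camera(n);cv2.imwrite(f"pics/{n}3.png",p);np.save(f"pics/{n}3.npy",d)
E
```

```text
clock: 5.0
position: [0.4376, -0.1151, 0.0457]
ee_rot: [0.01, 1.0, -0.0, 0.0]
ft_force: [-1.5, -0.5, 4.0]
grip_width: 0.156
clock: 5.8
position: [0.4375, -0.1151, 0.1059]
ee_rot: [0.01, 1.0, -0.0, 0.0]
ft_force: [0.1, -0.8, -1.7]
grip_width: 0.154
[ 0.43746371 -0.11514093  0.10588676] [ 0.09218316 -0.78771911 -1.7179456 ] [-0.02130196  0.08445937 -0.00620196] [ 0.7083375   0.14944768 -0.58011754  2.045803    0.09958454  0.97180431
  1.62703436]
```

View pics/scene3.png

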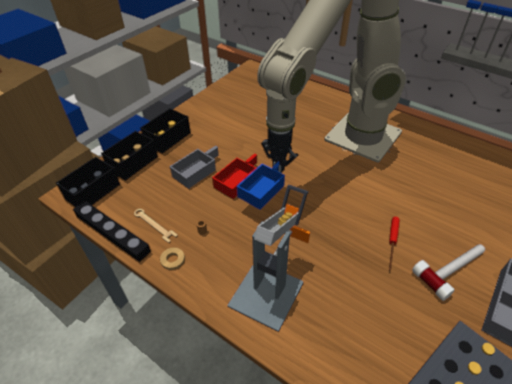

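```bash
python3 -m creep '[[0,0,0,2.5,15,-5,255],[0,0,0,2.5,25,-5,255],[0,0,0,2.5,35,-5,255],[0,0,0,2.5,35,-5,255],[0,0,-0.04,2.5,25,-5,255],[0,0,-0.04,2.5,15,-5,255],[0,0,-0.04,0,0,0,255],[0,0,-0.037,0,0,0,255]]'
python3 -m creep '[[0,0,0,0,0,0,255],[0,0,0,0,0,0,255]]'
python3 - <<'E'
from h import *
o=get_obs();print(o["position"],o["ft_force"],o["torque"],o["joint_pos"],Ro.from_quat(o["ee_rot"]).as_matrix().round(3)[0])
for n in ["scene","top","wrist"]:
  p,d=camera(n);cv2.imwrite(f"pics/{n}4.png",p);np.save(f"pics/{n}4.npy",d)
  uv,w=cloud(n,p,d,*BLUE,obs=o)
  w=w[(w[:,0]>.35)&(w[:,0]<.65)&(abs(w[:,1])<.2)&(w[:,2]>.06)&(w[:,2]<.2)]
  if len(w)>50: print(n,len(w),w.min(0).round(3),w.max(0).round(3),cv2.minAreaRect((w[:,:2]*1000).astype(np.float32)))
s=cv2.imread("pics/scene4.png");cv2.imwrite("pics/s4c.png",cv2.resize(s[130:300,200:350],None,fx=3.5,fy=3.5,interpolation=2))
E
```

```text
clock: 6.65
position: [0.4246, 0.0354, 0.1354]
ee_rot: [-0.07, 0.998, -0.0, -0.0]
ft_force: [-0.1, -0.4, -1.8]
grip_width: 0.154
clock: 6.85
position: [0.4246, 0.0349, 0.1353]
ee_rot: [-0.068, 0.998, -0.0, -0.0]
ft_force: [0.5, -0.4, -1.6]
grip_width: 0.155
[0.42463629 0.03486256 0.13526962] [ 0.51172716 -0.35295769 -1.62029784] [-0.03317206  0.05764696 -0.03288149] [ 0.54332267  0.05407727 -0.73684424  2.07104427  0.04245858  1.03120527
  1.49168519] [-0.991 -0.135 -0.   ]
scene 1185 [ 0.414 -0.003  0.089] [0.588 0.1   0.176] ((499.8581237792969, 45.502655029296875), (174.78701782226562, 90.27188873291016), 7.456204414367676)
top 2223 [ 0.454 -0.008  0.089] [0.586 0.096 0.145] ((517.107666015625, 44.848445892333984), (129.56787109375, 90.7205581665039), 7.40700626373291)
wrist 6067 [ 0.4   -0.005  0.089] [0.511 0.087 0.192] ((456.569580078125, 39.94352340698242), (92.8966064453125, 92.61927032470703), 52.71179962158203)
```

View pics/s4c.png

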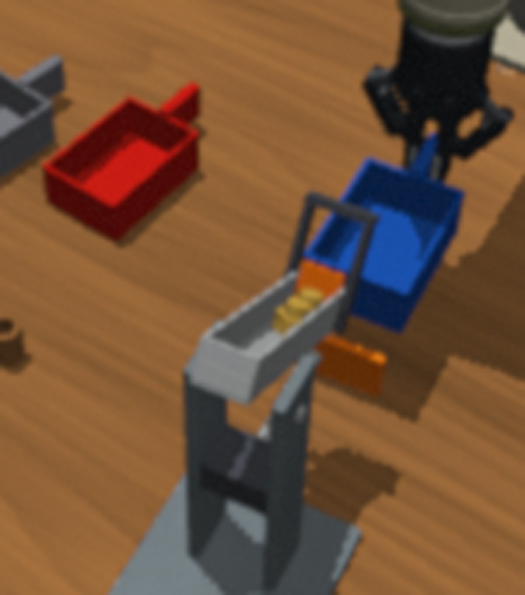

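View pics/top4.png

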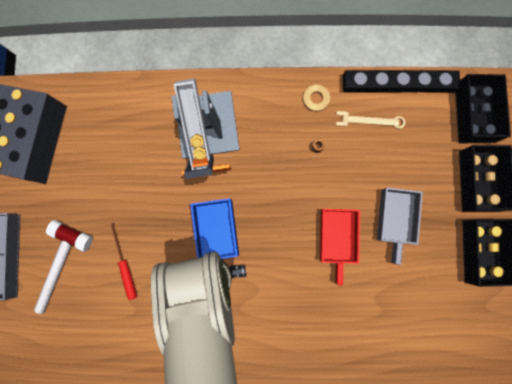

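View pics/wrist4.png

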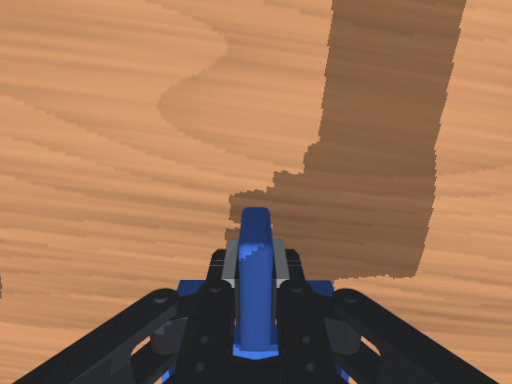

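```bash
python3 - <<'E'
from h import *
for n in ["top","scene"]:
    p=cv2.imread(f"pics/{n}4.png");d=np.load(f"pics/{n}4.npy")
    uv,w=cloud(n,p,d,*BLUE)
    w=w[(w[:,0]>.35)&(w[:,0]<.65)&(abs(w[:,1])<.2)&(w[:,2]>.06)&(w[:,2]<.2)]
    a=(w-[.4246,.0349,0])@np.array([.991,.13,0])
    for lo in range(30,165,15):
        q=w[(a*1000>lo)&(a*1000<lo+15)][:,2]
        if len(q)>5: print(n,lo,len(q),np.percentile(q,[3,50,97]).round(4))
E
```

```text
top 30 170 [0.0909 0.0954 0.1419]
top 45 267 [0.0916 0.0951 0.1412]
top 60 263 [0.0917 0.0949 0.1405]
top 75 265 [0.0909 0.0945 0.1407]
top 90 269 [0.0912 0.0949 0.1413]
top 105 259 [0.0911 0.0945 0.1411]
top 120 266 [0.0914 0.095  0.1414]
top 135 262 [0.0914 0.0947 0.1408]
top 150 190 [0.0915 0.1211 0.142 ]
scene 30 359 [0.0923 0.1151 0.1407]
scene 45 96 [0.0905 0.0946 0.1406]
scene 60 102 [0.0906 0.0948 0.1396]
scene 75 99 [0.0916 0.0945 0.1393]
scene 90 111 [0.0907 0.0945 0.1389]
scene 105 105 [0.0912 0.0958 0.1404]
scene 120 38 [0.1031 0.1266 0.1405]
scene 135 27 [0.1028 0.1328 0.142 ]
scene 150 192 [0.0961 0.1226 0.1405]
```

```bash
python3 -m creep '[[0,0,0,-6,1,0,255],[0,0,0,-12,0,0,255],[0,0,0,-14,0,0,255],[0,0,0,-13,0,0,255],[0,0,0,-8,0,0,255],[0,0,0,-4,0,0,255],[0,0,0,0,0,0,255]]'
python3 - <<'E'
from h import *
o=get_obs();print(o["position"],o["ft_force"],o["torque"])
E
python3 -m creep '[[0,0,0,-2,0,0,255],[0,0,0,-2,0,0,255],[0,0,0,-1,0,0,255],[0,0,0,0,0,0,255]]'
python3 -m creep '[[0,0,0,-2,0,0,255],[0,0,0,-2,0,0,255],[0,0,0,-1,0,0,255],[0,0,0,0,0,0,255]]'
python3 - <<'E'
from h import *
o=get_obs();print(o["position"],o["ft_force"],o["torque"])
p,d=camera("scene");cv2.imwrite("pics/s5c.png",cv2.resize(p[130:300,200:350],None,fx=3.5,fy=3.5,interpolation=2))
E
```

```text
clock: 7.7
position: [0.4812, 0.0441, 0.1352]
ee_rot: [-0.068, 0.998, 0.0, -0.0]
ft_force: [0.0, 0.5, -2.0]
grip_width: 0.152
[0.48124076 0.04408444 0.13516252] [ 0.04864964  0.46690636 -1.99939213] [-0.02678305  0.10325912 -0.02115641]
clock: 8.1
position: [0.4861, 0.0445, 0.1354]
ee_rot: [-0.068, 0.998, -0.0, 0.0]
ft_force: [0.3, 0.4, -1.0]
grip_width: 0.157
clock: 8.5
position: [0.4911, 0.0453, 0.1353]
ee_rot: [-0.068, 0.998, 0.0, 0.0]
ft_force: [0.8, 0.3, -0.9]
grip_width: 0.155
[0.49110191 0.04533341 0.13527963] [ 0.77462819  0.31301792 -0.90178632] [-0.04304498  0.13808117 -0.00734461]
```

View pics/s5c.png

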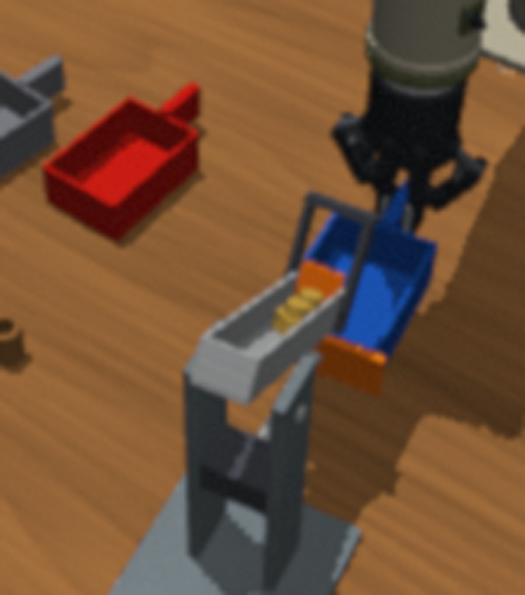

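The far wall has just reached the bar (around (350,360) in the crop) and the gate is still shut. I push in by small steps.

```bash
python3 -m creep '[[0,0,0,-2,0,0,255],[0,0,0,-2,0,0,255],[0,0,0,-1,0,0,255],[0,0,0,0,0,0,255]]'
python3 -m creep '[[0,0,0,-2,0,0,255],[0,0,0,-2,0,0,255],[0,0,0,-2,0,0,255],[0,0,0,0,0,0,255]]'
python3 -m creep '[[0,0,0,-3,0,0,255],[0,0,0,-2,0,0,255],[0,0,0,0,0,0,255]]'
python3 - <<'E'
from h import *
o=get_obs();print(o["position"],o["ft_force"],o["torque"])
p,d=camera("scene");cv2.imwrite("pics/s6c.png",cv2.resize(p[130:300,200:350],None,fx=3.5,fy=3.5,interpolation=2))
E
```

```text
clock: 8.95
position: [0.4959, 0.0459, 0.1352]
ee_rot: [-0.068, 0.998, -0.0, -0.0]
ft_force: [-2.2, -0.1, -0.6]
grip_width: 0.156
clock: 9.35
position: [0.5021, 0.0468, 0.1352]
ee_rot: [-0.068, 0.998, 0.0, -0.0]
ft_force: [-3.6, -1.1, -1.6]
grip_width: 0.155
clock: 9.65
position: [0.507, 0.0475, 0.1352]
ee_rot: [-0.068, 0.998, 0.0, -0.0]
ft_force: [-3.4, -1.3, -1.3]
grip_width: 0.154
[0.50703624 0.04748227 0.13523923] [-3.39408365 -1.2704454  -1.34502961] [-0.24913975  0.72454409  0.04689124]
```

View pics/s6c.png

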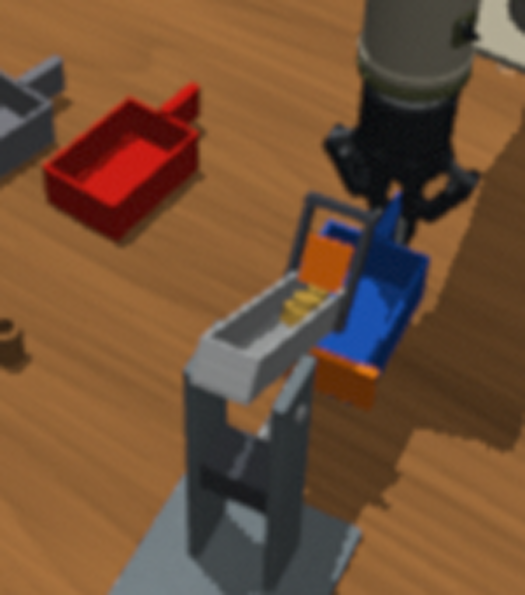

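```bash
python3 -m creep '[[0,0,0,-3,0,0,255],[0,0,0,-3,0,0,255],[0,0,0,-1,0,0,255],[0,0,0,0,0,0,255],[0,0,0,0,0,0,255],[0,0,0,0,0,0,255],[0,0,0,0,0,0,255],[0,0,0,0,0,0,255]]'
python3 - <<'E'
from h import *
o=get_obs();print(o["position"],o["ft_force"],o["torque"])
p,d=camera("scene");cv2.imwrite("pics/s7c.png",cv2.resize(p[130:300,200:350],None,fx=3.5,fy=3.5,interpolation=2))
E
```

```text
clock: 10.5
position: [0.5136, 0.0483, 0.1352]
ee_rot: [-0.068, 0.998, -0.0, -0.0]
ft_force: [-4.7, -2.3, -4.8]
grip_width: 0.152
[0.5136136  0.04831795 0.13524495] [-4.70161686 -2.25699113 -4.80590554] [-4.79896175e-01  1.31005328e+00 -1.51987692e-04]
```

View pics/s7c.png

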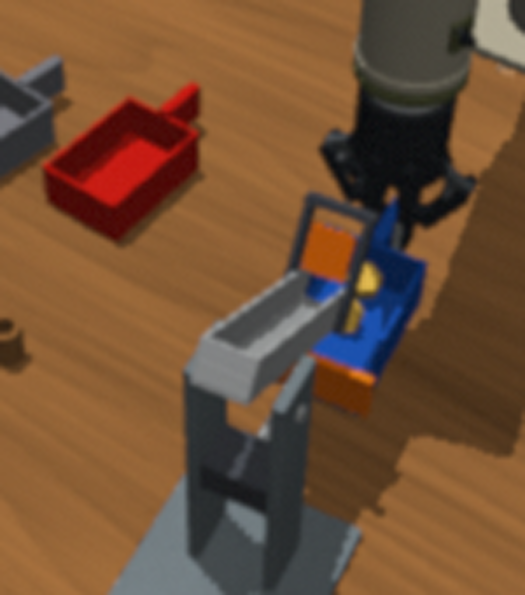

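The chute is empty and both plugs show in the pan at about (368,280) and (352,315). I hold a little longer and check again.

```bash
python3 -m creep '[[0,0,0,0,0,0,255],[0,0,0,0,0,0,255],[0,0,0,0,0,0,255],[0,0,0,0,0,0,255],[0,0,0,0,0,0,255],[0,0,0,0,0,0,255]]'
python3 - <<'E'
from h import *
o=get_obs();print(o["position"],o["ft_force"],o["torque"])
p,d=camera("scene");a=cv2.resize(p[180:260,260:340],None,fx=7,fy=7,interpolation=2)
q,d2=camera("top");cv2.imwrite("pics/c8.png",a);cv2.imwrite("pics/t8.png",cv2.resize(q[120:260,140:290],None,fx=4,fy=4,interpolation=2))
for n,pp,dd in(("scene",p,d),("top",q,d2)):
    uv,w=cloud(n,pp,dd,(18,100,90),(34,255,255)); w=w[(w[:,0]>.5)&(w[:,0]<.75)&(w[:,1]>0)&(w[:,1]<.13)&(w[:,2]>.07)&(w[:,2]<.3)]
    if len(w):print(n,len(w),w.min(0),w.max(0))
E
```

```text
clock: 11.15
position: [0.5137, 0.0484, 0.1353]
ee_rot: [-0.068, 0.998, -0.0, -0.0]
ft_force: [-4.0, -2.1, -4.8]
grip_width: 0.153
[0.51374113 0.04839884 0.13527276] [-4.00630096 -2.12752065 -4.79893652] [-0.50357406  1.28931504  0.00544873]
scene 71 [0.54884885 0.04911042 0.09428998] [0.65430344 0.09221831 0.22312156]
top 100 [0.55322007 0.01913229 0.10754935] [0.6826277  0.0657524  0.14639837]
```

View pics/c8.png

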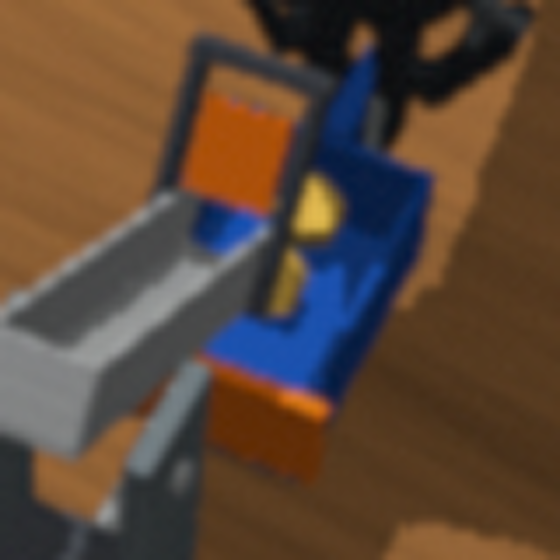

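View pics/t8.png

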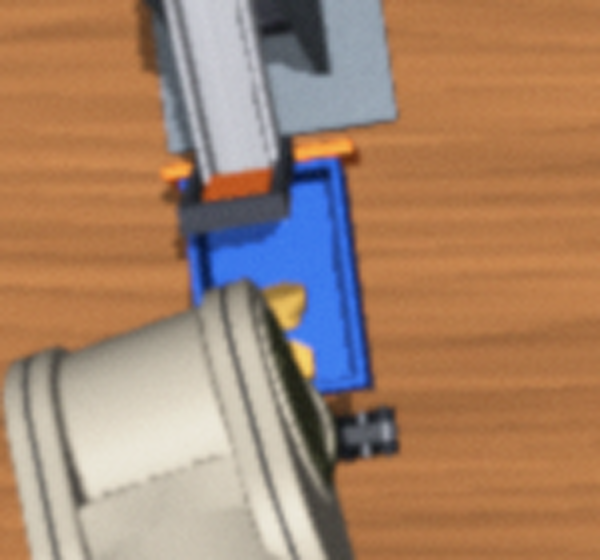

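Both plugs lie in the pan, at about (285,305) and (300,355) in the top crop. I draw back level.

```bash
python3 -m creep '[[0,0,0,3,0,0,255],[0,0,0,6,0,0,255],[0,0,0,9,0,0,255],[0,0,0,12,0,0,255],[0,0,0,15,0,0,255],[0,0,0,15,0,0,255],[0,0,0,15,0,0,255],[0,0,0,12,0,0,255]]'
python3 -m creep '[[0,0,0,9,0,0,255],[0,0,0,5,0,0,255],[0,0,0,2,0,0,255],[0,0,0,0,0,0,255],[0,0,0,0,0,0,255]]'
python3 - <<'E'
from h import *
o=get_obs();print(o["position"],o["ft_force"],o["torque"])
for n in ["top","scene"]:
    p,d=camera(n);cv2.imwrite(f"pics/{n}9.png",p)
    uv,w=cloud(n,p,d,*BLUE)
    w=w[(w[:,0]>.35)&(w[:,0]<.65)&(abs(w[:,1])<.2)&(w[:,2]>.06)&(w[:,2]<.2)]
    print(cv2.minAreaRect((w[:,:2]*1000).astype(np.float32)))
    a=(w-[*o["position"][:2],0])@np.array([.991,.135,0])
    for lo in range(30,165,15):
        q=w[(a*1000>lo)&(a*1000<lo+15)][:,2]
        if len(q)>5: print(n,lo,len(q),np.percentile(q,[3,50,97]).round(4))
    cv2.imwrite(f"pics/{n}9c.png",cv2.resize(p[150:290,150:300] if n=="top" else p[130:270,220:360],None,fx=4,fy=4,interpolation=2))
E
```

```text
clock: 12.05
position: [0.4268, 0.0366, 0.1357]
ee_rot: [-0.068, 0.998, -0.0, 0.001]
ft_force: [0.1, -0.3, -1.1]
grip_width: 0.152
clock: 12.55
position: [0.4121, 0.0346, 0.1354]
ee_rot: [-0.068, 0.998, 0.0, 0.0]
ft_force: [-0.1, -0.8, -1.3]
grip_width: 0.155
[0.41209567 0.03455516 0.13539465] [-0.0539967  -0.78202686 -1.31836194] [-0.02894561  0.16146796  0.01784853]
((503.48895263671875, 44.41728210449219), (132.0693359375, 90.33129119873047), 7.792386054992676)
top 30 180 [0.0922 0.0963 0.142 ]
top 45 190 [0.0911 0.0955 0.1415]
top 60 235 [0.0908 0.095  0.141 ]
top 75 185 [0.0905 0.095  0.1417]
top 90 233 [0.0909 0.0947 0.1417]
top 105 269 [0.091  0.0949 0.1413]
top 120 264 [0.0914 0.0944 0.1413]
top 135 264 [0.0908 0.0943 0.1407]
top 150 188 [0.0912 0.123  0.1418]
((485.30804443359375, 45.314613342285156), (177.6226043701172, 89.8321533203125), 7.53766393661499)
scene 30 272 [0.0922 0.1224 0.1402]
scene 45 90 [0.0913 0.0954 0.1394]
scene 60 57 [0.0915 0.108  0.1396]
scene 75 61 [0.091  0.095  0.1409]
scene 90 98 [0.0906 0.0942 0.1418]
scene 105 93 [0.0905 0.095  0.1395]
scene 120 36 [0.1034 0.1294 0.1413]
scene 135 32 [0.0992 0.1321 0.1405]
scene 150 238 [0.0945 0.1244 0.1403]
```

View pics/scene9c.png

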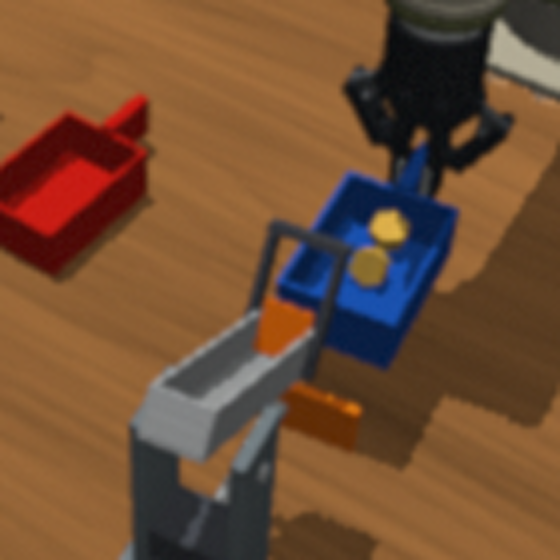

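View pics/top9c.png

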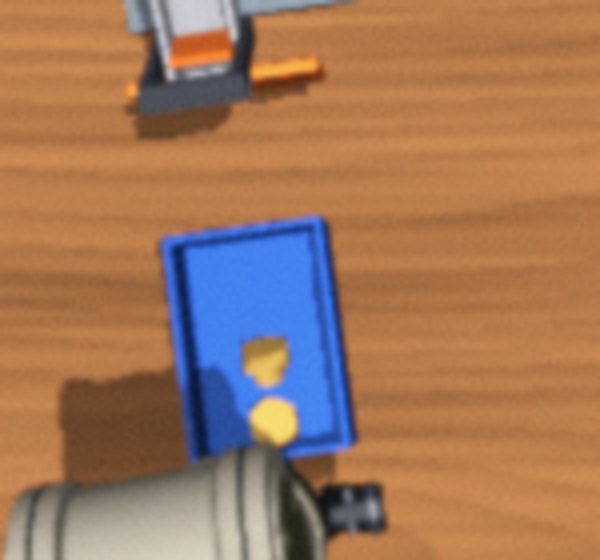

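```bash
python3 -m creep '[[0,0,0,-3,0,5,255],[0,0,0,-6,0,12,255],[0,0,0,-6,0,16,255],[0,0,0,-6,0,16,255],[0,0,0,-3,0,14,255],[0,0,0,0,0,10,255],[0,0,0,0,0,6,255],[0,0,0,0,0,3,255]]'
python3 -m creep '[[0,0,0,0,0,2,255],[0,0,0,0,0,2,255],[0,0,0,0,0,1,255],[0,0,0,0,0,1,255],[0,0,0,0,0,0,255]]'
python3 - <<'E'
from h import *
o=get_obs();print(o["position"],o["ft_force"],o["torque"])
E
```

```text
clock: 13.45
position: [0.4352, 0.0377, 0.0528]
ee_rot: [-0.068, 0.998, 0.0, -0.0]
ft_force: [-0.1, -0.1, -2.1]
grip_width: 0.156
clock: 13.95
position: [0.4356, 0.0376, 0.0474]
ee_rot: [-0.068, 0.998, -0.0, 0.0]
ft_force: [-0.2, 1.4, -0.8]
grip_width: 0.154
[0.43555273 0.0376158  0.04736959] [-0.24267689  1.38898531 -0.81850393] [-0.06202774  0.15679645 -0.01929389]
```

```bash
python3 -m creep '[[0,0,0,0,0,0.7,255],[0,0,0,0,0,0.7,255],[0,0,0,0,0,0,255]]'
python3 -m creep '[[0,0,0,0,0,0.4,255],[0,0,0,0,0,0,255]]'
python3 - <<'E'
from h import *
for i in range(1):
  o=get_obs();print(o["position"],o["ft_force"],o["torque"])
E
```

```text
clock: 14.25
position: [0.4356, 0.0376, 0.046]
ee_rot: [-0.068, 0.998, -0.0, 0.0]
ft_force: [-0.6, -0.8, 0.6]
grip_width: 0.155
clock: 14.45
position: [0.4356, 0.0377, 0.0458]
ee_rot: [-0.068, 0.998, -0.0, 0.0]
ft_force: [-2.5, -0.8, 4.1]
grip_width: 0.156
[0.43559141 0.03766331 0.04576572] [-2.50452156 -0.80613789  4.12433119] [-0.11838463  0.3154365   0.02630125]
```

The pan is resting on the bench, with about 4 N upward. Now I release.

```bash
python3 -m creep '[[0,0,0,0,0,0,200],[0,0,0,0,0,0,150],[0,0,0,0,0,0,80],[0,0,0,0,0,0,60],[0,0,0,0,0,0,60],[0,0,0,0,0,0,60]]'
python3 - <<'E'
from h import *
o=get_obs();print(o["position"],o["ft_force"],o["grip_width"])
p,d=camera("wrist");cv2.imwrite("pics/w10.png",p)
E
```

```text
clock: 15.05
position: [0.4355, 0.0377, 0.0455]
ee_rot: [-0.068, 0.998, -0.0, 0.0]
ft_force: [-0.2, -0.9, 0.8]
grip_width: 0.76
[0.43550186 0.03767575 0.04548424] [-0.21004865 -0.85396596  0.82286269] 0.7601351605229126
```

View pics/w10.png

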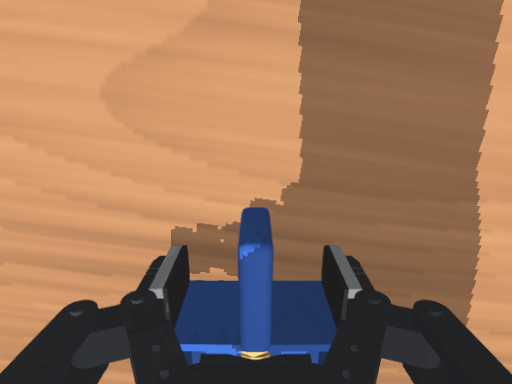

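The fingers (columns 175 and 340) are well clear of the handle (column 256). I go straight up and check.

```bash
python3 -m creep '[[0,0,0,0,0,-8,60],[0,0,0,0,0,-20,60],[0,0,0,0,0,-30,60],[0,0,0,0,0,-30,60],[0,0,0,0,0,-30,60],[0,0,0,0,0,-10,60],[0,0,0,0,0,0,60],[0,0,0,0,0,0,60]]'
python3 - <<'E'
from h import *
o=get_obs();print(o["position"],o["ft_force"])
for n in ["top","scene"]:
    p,d=camera(n)
    uv,w=cloud(n,p,d,*BLUE)
    w=w[(w[:,0]>.35)&(w[:,0]<.65)&(abs(w[:,1])<.15)&(w[:,2]>-.02)&(w[:,2]<.1)]
    print(n,cv2.minAreaRect((w[:,:2]*1000).astype(np.float32)))
    a=(w-[*o["position"][:2],0])@np.array([.991,.135,0])
    for lo in range(30,165,15):
        q=w[(a*1000>lo)&(a*1000<lo+15)][:,2]
        if len(q)>5: print(lo,np.percentile(q,[3,97]).round(4))
    cv2.imwrite(f"pics/{n}11c.png",cv2.resize(p[150:290,150:300] if n=="top" else p[130:270,220:360],None,fx=4,fy=4,interpolation=2))
E
```

```text
clock: 15.9
position: [0.4351, 0.0375, 0.1728]
ee_rot: [-0.068, 0.998, -0.0, -0.0]
ft_force: [0.6, -0.1, -0.6]
grip_width: 0.766
[0.43505475 0.03750904 0.17278128] [ 0.63727703 -0.10816513 -0.58217593]
top ((518.0055541992188, 46.2586555480957), (149.66217041015625, 90.23405456542969), 7.60073184967041)
30 [0.0022 0.0538]
45 [0.001  0.0519]
60 [0.0015 0.0519]
75 [0.0018 0.0522]
90 [0.0012 0.0516]
105 [0.002  0.0524]
120 [0.0012 0.0527]
135 [0.0019 0.0516]
150 [0.0023 0.0531]
scene ((507.059814453125, 48.557926177978516), (181.21856689453125, 89.12407684326172), 8.500704765319824)
30 [0.0028 0.0516]
45 [0.0015 0.0515]
60 [0.0022 0.0514]
75 [0.0016 0.051 ]
90 [0.0013 0.0481]
105 [0.0018 0.0517]
120 [0.0114 0.0502]
135 [0.0115 0.0507]
150 [0.0042 0.0518]
```

View pics/scene11c.png

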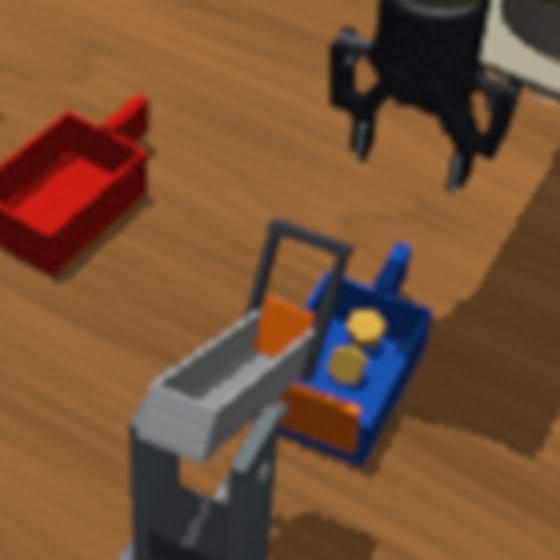

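View pics/top11c.png

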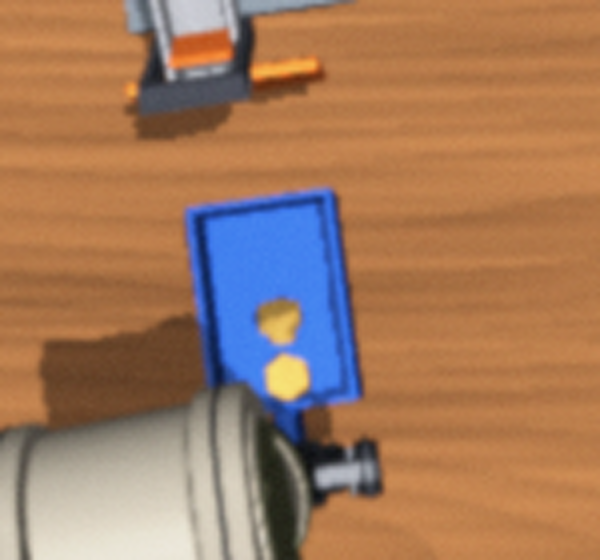

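The pan stands level on the bench with both plugs in it, at (367,327) and (347,365) in the scene crop. The gripper is clear above it, so I hand in.

```bash
python3 -c "
from workcell import *
print(hand_in())"
```

```text
the job is handed in; nothing more can be done
None
```

I gripped the blue pan by its handle, lifted it and held it level under the feeder lip. Its far wall pushed the orange bar in by about 21 mm, with about 5 N at the wrist. Both plugs slid into the pan. I then drew it back about 103 mm, lowered it onto the free bench at about (0.53, 0.05) m and released it. I handed in at about 16 s on the robot's clock; no verdict was reported.

**Last checks:**
- **Pan:** both fixed cameras show it standing level, with the rim at about 51–52 mm all along and the floor at bench height.
- **Plugs:** both are clearly inside the pan's walls, and the chute is empty.
- **Gripper:** it is open and about 13 cm above where it let go, with only noise on the wrist force.

**Disagreement:** the scene and top cameras differed by about 3–5 mm in y. I averaged the two views, confirmed the handle with the wrist camera, and compared the pan with the bar in one camera only, so it did no harm. No check failed.

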